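Hang a bearing on the yoke of the bearing heater and seat the yoke

ROBOT

A 6-joint arm with a two-finger parallel gripper is mounted at the origin on a cart in front of the work surface, level with it; the furniture and walls round the work are solid. World frame = base frame: x ahead of the robot, y to its left, z up, the work surface at z = 0. Lengths are in m, angles in rad, forces in N, time in s.
With the tool pointing down it reaches from about 0.325 to 0.75 m from the base axis. Payload 7.6 kg.
Tool frame: the origin (TCP) lies between the finger pads; the fingertips stand 17 mm ahead of it and the grasp point (between the pads) lies 2 mm behind it; z points along the fingers, y is the line along which they close (so a half turn about z gives the same grasp; the last joint's range is limited). The gripper opens to 85 mm and grips with 20 to 120 N. Pads are 22 mm wide; open, the fingers measure 114 mm over their backs; the gripper's body (76 mm by 85 mm) begins 54 mm behind the grasp point. The pads swing forward as they close: fully open they stand 13 mm farther back than shut.
Start: joints at [1.256, 0.052, 1.401, -0, 1.689, -0.07], TCP at [0.127, 0.509, 0.248] pointing down, gripper open.
Joint ranges: [-2.9, 2.9], [-0.91, 2.17], [0.12, 2.37], [-1.06, 4.2], [0.26, 2.73], [-2.93, 2.93]. Speed limits (rad/s): [2.57, 2.57, 3.01, 3.14, 3.14, 3.14].

INTERFACE

Orientations are given as a 3x3 rotation matrix whose columns are the frame's x, y, z axes.
In Python, from workcell import bot gives the robot as it stands.
- The arm moves only by the shell command python3 -m inch 'ROWS' [FORCE]. ROWS is JSON, a list of rows, each a list of 7 numbers: the turn, a rotation vector about the tool's x, y, z in degrees, then the shift along the tool's x, y, z in cm, then the gripper's target within -1 to 1 (fully open at 1, half-way at 0, shut at -1). A call has 1 to 5 rows; each row is the pose to reach, as a shift and turn from the pose commanded when the call began, along the tool's axes at that moment; what a row does not reach only later rows make up. A row lasts 1/10 s, in which the tool goes at most 50 mm and 8.59 degrees, less where a joint would pass 70% of its speed; a pose out of reach is approached as far as the arm can. A call with a gripper value outside its range is refused whole. The fingers move at their own pace and stop on an object; FORCE is the grip in N (left out, the last holds). Time passes only in rows, so rows that repeat a pose let the fingers close. It gives the time, the measured TCP pose, the force, the opening and the grip force at its end, in the units of the state.
- bot.state(): the state, without advancing time (a new reading comes with each control period).
- bot.capture(name): name is "scene" or "side" or "wrist"; returns the picture (420x560x3 uint8, red, green, blue); there is no depth.
- bot.camera_params(name): a dict with "mtx" (3x3 intrinsics, pixels), "origin" and "orientation" of the camera in the world. Camera axes: x right, y down, z forward; pixel columns grow to the right and rows downward; lengths in m; the calibration is good to about 2 mm. A picture is of the moment at which its call begins: read the wrist's pose just before it. camera_params takes no time and is no camera call; for the wrist camera it gives the pose at the moment of the call.
- bot.sign_off(): hands the job in; it is judged then, once.
The state is a dict: "t": time; "qpos": joint angles; "joint_vel": joint speeds; "joint_efforts": joint torques, N m; "tool_pos": TCP position; "orientation": TCP orientation; "wrist_force": force on the tool from outside, world axes, zero at the start; "wrist_torque": the same for the moment, N m; "gripper_width": opening from 0.0 (shut) to 1.0 (fully open); "finger_force": force on a finger pad.
Only numpy, scipy, OpenCV 4.12 (cv2) and the standard library are available. Lean on these libraries where they do the work, as an engineer would, in place of code of your own. Each camera call takes 0.05 s, during which the arm holds its last target. There are 200 camera calls.

TASK

Get the bearing ready for heating. Take the loose yoke bar by its black grip, slide it through the bore of the bearing standing in the white V-cradle and carry the bearing on the bar, never with the fingers, to the blue heater; rest the bar on the two poles and push it along them, under the spring catch, until it meets the end stop and the catch drops into its notch, then let go with the bearing hanging free between the poles. The stop is set somewhere different each time, so feel for it: shove neither the bearing nor the heater hard, and leave the other things on the bench alone.

Things in the scene. Friction and masses are not known exactly. Their poses are not given: they have to be found in the camera images.
- yoke_grip (a point): Loose steel yoke bar, 19 mm square with 2 mm round edges, 0.15 to 0.3 kg, nose-heavy. This point: centre of its black grip (24 x 24 mm, from y = -30 to +30 mm, a 26 mm square red collar at -30), on the bar's axis. -y runs along the bar from grip to tip, z up. It starts level, axis 34 mm over the bench, on two open forked saddles at y = -52 and -145 mm; nothing beside or under the grip.
- yoke_tip (a point): Centre of the yoke's nose, on the bar's axis 188 mm along -y from yoke_grip; same axes. The last 8 mm taper from 19 mm to 10 mm square. The catch's notch, 3.5 mm deep, lies across the bar's upper face (+z) 10 to 23 mm from the tip.
- bearing_mid (a point): Loose sealed ball bearing, 62 mm outside, 30 mm bore, 16 mm wide, about 0.2 kg, standing on edge in the cradle. This point: centre of the bore, half-way through; own z is the bore's axis, level. The bore is made of flats, 28 mm clear; the bar measures 25.2 mm over its edges, so it has about 1.4 mm of play all round. Push on it with less than 15 N; on a tilted bar it slides.
- cradle_seat (a point): Fixed white V-cradle on a black foot (92 x 60 mm). This point: where the bore's centre lies while the bearing is seated, 62 mm over the bench; y is the bore's axis. Upright cheeks (10 mm thick, up to 10 mm above the axis) back the outer ring on both sides in a 18.5 mm slot; between them, 18 mm to each side of the axis, it is open for the bar along y, and open upward to lift out.
- heater: Fixed bearing heater: blue box 110 x 190 mm, 64 mm high, origin on the bench under its centre, panel to -x. On it two steel poles, 30 mm (x) by 24 mm (y), at y = +51 (near) and -51 mm (far), flat tops 125 mm over the bench, 78 mm gap between. Brass cheeks on both guide the bar, 1.5 mm play a side, 12 mm high, upper half flared. Near pole open above; the catch's bridge tops the far one at 162 mm.
- home (a point): Where yoke_tip lies, bar on the pole tops, if the end stop is at its nearest setting: x = 0, y = -69 mm, 134.5 mm up in the heater's frame (same axes). The stop and its catch are clamped 0 to 22 mm farther along -y: NOT reported, feel for it, pressing on it with less than 10 N. The bar goes in along -y, grip outside the near pole. It slides 27 to 49 mm with the bearing in the gap, so let the bearing hang about 121 mm from the grip's centre.
- catch (a joint): Lift (m) of the spring catch over the far pole, 17 mm wide. Its tooth spans 11.5 to 18.5 mm before the stop, 16.5 mm above the pole top at lift 0, its front turned up to 22 mm at 25 mm before the stop. Set the bar down with its tip 27 mm or more short of home, then slide: the tip lifts the catch to 2.5 mm (3 N spring, 3 to 10 N push); at the stop the tooth drops into the notch, lift about 0.
- wheel_a: Bystander: bronze worm wheel on a bare stepped shaft, standing, 79 mm diameter, 79 mm high. Origin at the centre of its underside.
- wheel_b: Bystander: bronze worm wheel with a bearing at each end, standing, 79 mm diameter, 97 mm high. Origin at the centre of its underside.
- spare_bearing: Bystander: a like bearing lying flat, 62 mm diameter, 16 mm high. Origin at the centre of its underside.
- seal: Bystander: black rubber oil seal lying flat, 50 mm diameter, 9 mm high. Origin at the centre of its underside.
- gearcase: Bystander: dark grey gearbox housing, 60 x 91 x 84 mm. Origin at the centre of its underside.
- oil_can: Bystander: yellow spray can with a red cap, 57 mm diameter, 189 mm high. Origin at the centre of its underside.

How it is judged:
On the way, in this order (a step that is already met when the one before it is completed fails the run):
1. the bar is through the bore while the bearing still stands in its cradle (x of bearing_mid in the frame of yoke_grip between -0.008 and 0.008 m and z of bearing_mid in the frame of yoke_grip between -0.008 and 0.008 m and y of bearing_mid in the frame of yoke_grip between -0.172 and -0.045 m and distance between bearing_mid and cradle_seat below 0.012 m), for 0.1 s.
2. the bearing hangs on the bar, lifted clear of the cradle, no finger on it (x of bearing_mid in the frame of yoke_grip between -0.008 and 0.008 m and z of bearing_mid in the frame of yoke_grip between -0.008 and 0.008 m and y of bearing_mid in the frame of yoke_grip between -0.174 and -0.04 m and height (world z) of bearing_mid above 0.115 m and contact force between the fingers and bearing below 0.05 N), for 0.2 s.
3. the tip has gone in under the spring catch and lifted it (value of joint catch above 0.0018 m).
At the end, for the whole second after the job is handed in: The yoke lies on both poles (2 mm in height, 3 mm sideways, 0.03 rad), its tip at the end stop so that the catch has dropped into its notch (lift under 1 mm); the bearing hangs on it between the poles, within 30 mm of half-way, not touching the heater; both at rest (y of yoke_tip in the frame of home between -0.0235 and 0.002 m and value of joint catch below 0.001 m and x of yoke_tip in the frame of home between -0.003 and 0.003 m and z of yoke_tip in the frame of home between -0.002 and 0.002 m and angle between the y axis of yoke_grip and the y axis of home, either way round below 0.03 rad and x of bearing_mid in the frame of yoke_grip between -0.008 and 0.008 m and z of bearing_mid in the frame of yoke_grip between -0.008 and 0.008 m and y of bearing_mid in the frame of home between 0.039 and 0.099 m and contact force between bearing and heater below 0.05 N and linear speed of bearing below 0.02 m/s and linear speed of yoke below 0.01 m/s).
It fails at once if the bar pushes on the bearing with more than 15 N (contact force between yoke and bearing above 15 N).
It fails at once if the heater is shoved: more than 10 N on its end stop, more than 30 N on it in all from the bar, or more than 8 N from the bearing (contact force between yoke and end_stop_c0 above 10 N or contact force between yoke and heater above 30 N or contact force between bearing and heater above 8 N).
It fails at once if the bearing is handled with the fingers (contact force between the fingers and bearing above 0.5 N).
It fails at once if a bystander is moved by more than 15 mm (distance of any of wheel_a, wheel_b, spare_bearing, seal, gearcase, oil_can from where it was at the start of the episode above 0.015 m).
It also fails if it takes over 72 s, if anything falls off the work surface, if the arm or the gripper's body presses on something with over 40 N, if the wrist force passes 120 N, or if a joint passes its speed limit or range.

## Working session

There is one attempt and no reset: what is moved stays moved. The work goes in short steps, Python scripts to look and compute and a shell command to move; the robot and the scene stay as the last step left them, time stands still between calls to the robot, and variables do not carry over. Pictures are saved under pics/ and viewed, at most 10 in all, crops included, and the job is handed in when it is done.

```bash
mkdir -p pics; ls; python3 - <<'E'
from workcell import bot
import cv2,numpy as np
for n in("scene","side","wrist"):
    p=bot.camera_params(n);im=bot.capture(n)
    cv2.imwrite(f"pics/{n}0.png",im[...,::-1]);print(n,np.round(p["mtx"],1).tolist(),np.round(p["origin"],3),np.round(p["orientation"],3).tolist())
s=bot.state();print(s)
E
```

```text
pics
scene [[494.6, 0.0, 277.1], [0.0, 494.6, 202.4], [0.0, 0.0, 1.0]] [-0.12  -0.787  0.854] [[0.789, -0.35, 0.504], [-0.614, -0.47, 0.634], [0.015, -0.81, -0.586]]
side [[394.0, 0.0, 283.0], [0.0, 394.0, 203.4], [0.0, 0.0, 1.0]] [0.442 1.018 0.476] [[-0.997, -0.044, 0.067], [-0.078, 0.329, -0.941], [0.019, -0.943, -0.331]]
wrist [[369.1, 0.0, 280.4], [0.0, 369.1, 213.9], [0.0, 0.0, 1.0]] [0.059 0.526 0.374] [[0.242, 0.933, 0.267], [0.97, -0.233, -0.067], [-0.0, 0.276, -0.961]]
{'t': 0.15, 'qpos': array([ 1.25568281e+00,  5.27253191e-02,  1.40147353e+00,  3.21457987e-05,
        1.68860362e+00, -7.02635037e-02]), 'joint_vel': array([ 4.07113353e-04, -2.99462009e-03, -2.52541249e-03, -1.77913218e-03,
        2.79611444e-04, -4.46894144e-05]), 'joint_efforts': array([-1.14570685e-04, -3.81954074e+01, -3.60422051e+01, -1.51492054e-04,
        4.67296079e-03, -3.74626597e-05]), 'tool_pos': array([0.12715435, 0.50916233, 0.24765756]), 'orientation': array([[-9.70174583e-01,  2.42406920e-01, -4.05300320e-04],
       [ 2.42407231e-01,  9.70173920e-01, -1.14034531e-03],
       [ 1.16784206e-04, -1.20458176e-03, -9.99999268e-01]]), 'wrist_force': array([-0.09654546,  0.37518047,  1.08975164]), 'wrist_torque': array([-0.00975186,  0.00120381, -0.01961811]), 'finger_force': 0.0, 'gripper_width': 0.9978023014079872}
```

View pics/scene0.png

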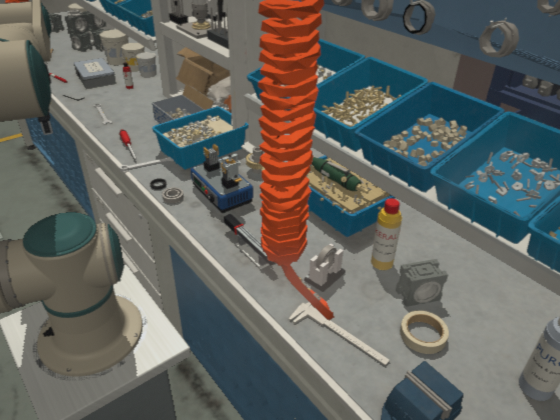

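View pics/side0.png

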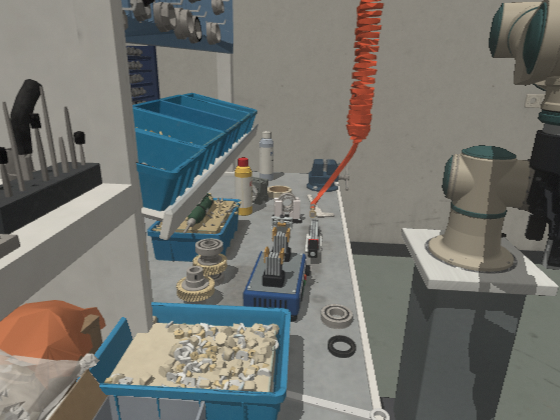

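View pics/wrist0.png

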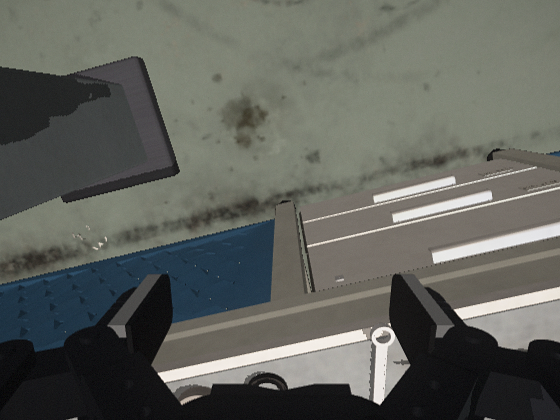

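The scene view shows the heater near (222,185), the yoke bar from its black grip (233,222) to its tip (268,262), and the bearing in the cradle at (325,265). The seal and spare bearing are at (158,184) and (172,195). The side view shows the heater at (275,285), the wheels at (195,285) and (210,255), the can at (243,185) and the yoke grip at (312,245). The wrist sees only the bench edge.

```bash
cat > h.py <<'E'
import numpy as np,cv2
from workcell import bot
def ray(p,u,v):
    M=np.array(p["mtx"]);d=np.array(p["orientation"])@np.linalg.solve(M,[u,v,1.]);return np.array(p["origin"]),d
def onz(p,u,v,z):
    o,d=ray(p,u,v);return o+d*(z-o[2])/d[2]
def proj(p,X):
    c=np.array(p["orientation"]).T@(np.array(X)-np.array(p["origin"]));q=np.array(p["mtx"])@c;return q[:2]/q[2]
def tri(*rs):
    A=0;b=0
    for o,d in rs:
        d=d/np.linalg.norm(d);P=np.eye(3)-np.outer(d,d);A=A+P;b=b+P@o
    return np.linalg.solve(A,b)
def save(n,f,k=1,box=None):
    im=bot.capture(n)[...,::-1]
    cv2.imwrite("pics/raw_"+f,im)
    if box: im=im[box[1]:box[3],box[0]:box[2]]
    cv2.imwrite("pics/"+f,cv2.resize(im,None,fx=k,fy=k,interpolation=cv2.INTER_CUBIC))
E
python3 - <<'E'
from h import *
p=bot.camera_params("scene");q=bot.camera_params("side")
for n,u,v,z in[("grip",233,222,.034),("tip",268,262,.034),("bear",323,262,.062),("cradlefoot",325,275,0),("heater",222,180,.064),("seal",158,184,.009),("spare",172,195,.016),("can",384,262,0),("gearcase",422,290,0)]:print(n,onz(p,u,v,z).round(3))
for n,u,v,z in[("wa",195,290,.0),("wb",210,270,0),("grip",316,253,.034),("heater",274,275,.064),("can",243,210,0),("bear",285,205,.062),("spare",337,315,.016),("seal",342,346,0.009)]:print(n,onz(q,u,v,z).round(3))
s=cv2.imread("pics/scene0.png")[120:330,140:460];t=cv2.imread("pics/side0.png")[150:370,170:370]
cv2.imwrite("pics/c1.png",cv2.resize(s,None,fx=2.5,fy=2.5,interpolation=cv2.INTER_CUBIC))
E
```

```text
grip [0.436 0.102 0.034]
tip [ 0.417 -0.08   0.034]
bear [ 0.502 -0.182  0.062]
cradlefoot [ 0.523 -0.172  0.   ]
heater [0.5   0.252 0.064]
seal [0.374 0.422 0.009]
spare [0.377 0.335 0.016]
can [ 0.675 -0.227  0.   ]
gearcase [ 0.674 -0.349  0.   ]
wa [ 0.688  0.27  -0.   ]
wb [0.678 0.178 0.   ]
grip [0.421 0.123 0.034]
heater [0.509 0.297 0.064]
can [ 0.671 -0.249  0.   ]
bear [ 0.519 -0.146  0.062]
spare [0.379 0.354 0.016]
seal [0.374 0.436 0.009]
```

View pics/c1.png

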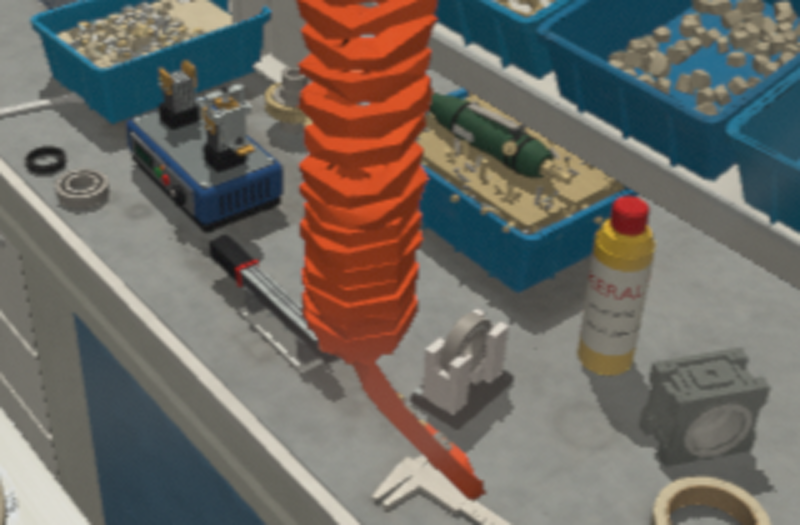

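The enlarged crop shows the bar lying on its wire saddles with the grip at +y. The cradle is at crop (465,360), with its bore axis roughly along world y. The wheels stand beyond the heater, and the orange hose hangs between.

```bash
cat >> h.py <<'E'
from scipy.spatial.transform import Rotation as Ro
def Rt(yaw): # tool x at world angle yaw (deg), z down; tool y at yaw-90
    a=np.radians(yaw);x=np.array([np.cos(a),np.sin(a),0]);z=np.array([0,0,-1.]);return np.c_[x,np.cross(z,x),z]
def plan(P,R):
    s=bot.state();R0=s["orientation"]
    print("rot",Ro.from_matrix(R0.T@R).as_rotvec(degrees=True).round(2),"shift cm",(R0.T@(np.array(P)-s["tool_pos"])*100).round(2))
E
python3 - <<'E'
from h import *
p=bot.camera_params("scene");q=bot.camera_params("side")
print(tri(ray(p,283,258),ray(q,358,135)),tri(ray(p,328,313),ray(q,312,207)))
plan([.43,.08,.30],Rt(84))
E
```

```text
[ 0.29349143 -0.28674545  0.26536929] [ 0.43465448 -0.27505723  0.01401843]
rot [-6.000e-02  4.000e-02  8.197e+01] shift cm [-39.78 -34.3   -5.2 ]
```

```bash
python3 -m inch '[[0,0,8,-3.5,-3,-0.5,1],[0,0,16,-7,-6,-1,1],[0,0,24,-10.5,-9,-1.5,1],[0,0,32,-14,-12,-2,1],[0,0,40,-17.5,-15,-2.5,1]]'; python3 -c "
from h import *
plan([.43,.08,.30],Rt(84))"
```

```text
t: 0.65
tool_pos: [0.2612, 0.3198, 0.2733]
orientation: [[-0.583, 0.812, 0.0], [0.812, 0.583, -0.0], [-0.0, 0.0, -1.0]]
wrist_force: [1.1, 0.6, -0.3]
gripper_width: 1.0
finger_force: 0.0
rot [ 0.    0.   41.67] shift cm [-29.32  -0.27  -2.67]
```

```bash
python3 -m inch '[[0,0,8,-4.5,0,-0.5,1],[0,0,16,-9,0,-1,1],[0,0,24,-13.5,0,-1.5,1],[0,0,32,-18,0,-2,1],[0,0,40,-22.5,-0.2,-2.6,1]]'; python3 -m inch '[[0,0,1,-5.2,-4.2,0,1],[0,0,1.5,-5.2,-4.2,0,1],[0,0,1.5,-5.2,-4.2,0,1]]'; python3 - <<'E'
from h import *
plan([.43,.08,.30],Rt(84))
p=bot.camera_params("wrist");np.save("pw1.npy",[np.hstack([p["orientation"],np.array(p["origin"])[:,None]])])
save("wrist","w1.png")
for P in[(.436,.102,.034),(.417,-.08,.034),(.515,-.16,.062)]:print(proj(p,P))
E
```

```text
t: 1.15
tool_pos: [0.3918, 0.1364, 0.2993]
orientation: [[0.076, 0.997, -0.0], [0.997, -0.076, 0.0], [0.0, -0.0, -1.0]]
wrist_force: [1.2, 0.8, 0.3]
gripper_width: 1.0
finger_force: 0.0
t: 1.45
tool_pos: [0.3451, 0.088, 0.2993]
orientation: [[0.099, 0.995, 0.001], [0.995, -0.099, -0.0], [0.0, 0.001, -1.0]]
wrist_force: [0.8, -1.0, 1.1]
gripper_width: 0.998
finger_force: 0.0
rot [ 0.03 -0.    0.31] shift cm [ 0.04  8.52 -0.06]
[365.43199154 154.57634303]
[354.95884102 308.98593448]
[446.34165226 374.66530956]
```

View pics/w1.png

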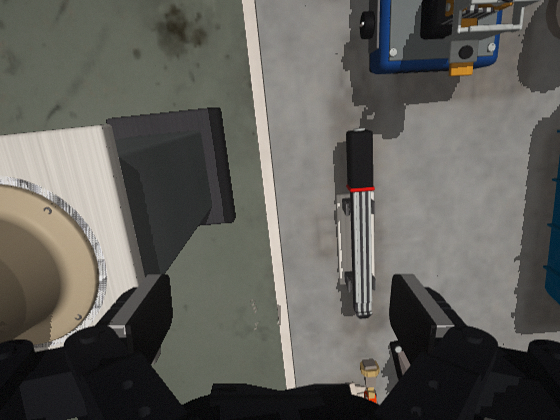

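The wrist view shows the grip from (348,129) to (373,188), the red collar at (361,189) and the bar tip at (364,316). The heater corner is at the top right and the cradle is below the frame. Measuring the grip now.

```bash
python3 - <<'E'
from h import *
p=bot.camera_params("wrist")
im=cv2.imread("pics/raw_w1.png");hsv=cv2.cvtColor(im,cv2.COLOR_BGR2HSV)
red=((hsv[...,0]<8)|(hsv[...,0]>172))&(hsv[...,1]>150)&(hsv[...,2]>80)
red[:150]=0;red[230:]=0;red[:,:320]=0;red[:,400:]=0
v,u=np.nonzero(red);print("red",u.min(),u.max(),v.min(),v.max(),u.mean(),v.mean())
g=np.zeros(im.shape[:2],np.uint8);g[118:192,335:385]=(im[118:192,335:385].max(2)<45)
n,l,st,c=cv2.connectedComponentsWithStats(g);i=1+st[1:,4].argmax();print(st[i],c[i])
r=cv2.minAreaRect(np.argwhere(l==i)[:,::-1].astype(np.float32));print(r);b=cv2.boxPoints(r)
for x in b:print(x,onz(p,*x,.046).round(4))
print("collar",onz(p,u.mean(),v.mean(),.047).round(4))
# bar edges per row
for row in range(200,318,8):print(row,im[row,346:380].max(1).tolist())
E
```

```text
red 349 374 186 191 361.4795918367347 189.0
[ 346  129   27   59 1476] [359.35569106 158.48780488]
((359.0, 158.0), (58.0, 26.0), 90.0)
[346. 129.] [0.4155 0.1322 0.046 ]
[372. 129.] [0.4415 0.1297 0.046 ]
[372. 187.] [0.4397 0.0702 0.046 ]
[346. 187.] [0.4126 0.0729 0.046 ]
collar [0.4285 0.0694 0.047 ]
200 [38, 33, 38, 36, 31, 26, 34, 96, 176, 197, 172, 179, 180, 83, 59, 70, 158, 182, 181, 83, 58, 70, 149, 197, 159, 47, 71, 113, 113, 127, 127, 129, 128, 129]
208 [105, 82, 77, 62, 46, 28, 31, 80, 174, 193, 158, 179, 177, 114, 57, 68, 137, 182, 177, 116, 58, 67, 121, 196, 167, 83, 58, 70, 96, 121, 127, 129, 130, 131]
216 [111, 113, 119, 129, 97, 27, 28, 62, 168, 182, 171, 176, 176, 113, 55, 66, 128, 186, 175, 114, 58, 64, 117, 185, 168, 210, 216, 192, 100, 128, 134, 133, 132, 134]
224 [119, 123, 122, 127, 128, 22, 30, 48, 150, 178, 176, 174, 176, 145, 56, 61, 98, 181, 176, 146, 55, 62, 113, 182, 174, 212, 216, 194, 102, 124, 120, 122, 123, 124]
232 [121, 121, 124, 125, 129, 43, 26, 36, 120, 181, 190, 172, 178, 178, 54, 61, 106, 184, 177, 145, 57, 62, 93, 180, 176, 200, 216, 202, 117,
[... 937 characters left out ...]
 180, 112, 54, 67, 146, 191, 158, 55, 65, 66, 96, 129, 127, 128, 126]
288 [68, 52, 79, 100, 79, 76, 49, 25, 32, 76, 180, 190, 171, 180, 178, 52, 62, 96, 185, 181, 147, 53, 62, 121, 192, 160, 50, 60, 72, 103, 116, 118, 115, 118]
296 [67, 65, 64, 65, 66, 65, 60, 30, 28, 61, 173, 186, 160, 181, 180, 79, 53, 73, 187, 179, 144, 52, 59, 116, 188, 167, 129, 121, 123, 124, 126, 126, 125, 126]
304 [67, 68, 65, 65, 66, 69, 67, 35, 30, 48, 50, 73, 190, 182, 145, 51, 62, 128, 186, 179, 80, 55, 71, 186, 176, 141, 117, 121, 124, 124, 123, 128, 126, 127]
312 [68, 70, 69, 66, 64, 67, 69, 69, 67, 59, 31, 44, 84, 107, 107, 48, 30, 46, 114, 102, 92, 39, 41, 74, 160, 166, 132, 120, 123, 121, 120, 119, 118, 117]
```

```bash
python3 -m inch '[[0,0,0,-4,3.5,0.5,1],[0,0,0,-8,7,1,1],[0,0,0,-12,10.5,1.5,1],[0,0,0,-16,14,2,1],[0,0,0,-19,17,2.5,1]]';python3 -m inch '[[0,0,1,-3,1.8,0.5,1],[0,0,5,-3,1.8,0.5,1],[0,0,5,-3,1.8,0.5,1]]'; python3 - <<'E'
from h import *
p=bot.camera_params("wrist");import pickle;pickle.dump(p,open("pw2.pkl","wb"))
save("wrist","w2.png",1)
print(p["origin"],[proj(p,P) for P in [(.51,-.165,.062)]],bot.state()["joint_vel"].round(3))
E
```

```text
t: 2.0
tool_pos: [0.4944, -0.1125, 0.2745]
orientation: [[0.095, 0.995, 0.001], [0.995, -0.095, 0.0], [0.0, 0.001, -1.0]]
wrist_force: [-0.0, 1.3, 0.0]
gripper_width: 1.0
finger_force: 0.0
t: 2.3
tool_pos: [0.5086, -0.1429, 0.2687]
orientation: [[0.183, 0.983, -0.002], [0.983, -0.183, 0.001], [0.001, -0.002, -1.0]]
wrist_force: [0.1, -0.9, 0.6]
gripper_width: 0.997
finger_force: 0.0
[ 0.52113955 -0.07417015  0.39498852] [array([287.49980586, 209.91282143])] [ 0.012 -0.03   0.01  -0.002  0.003 -0.019]
```

View pics/w2.png

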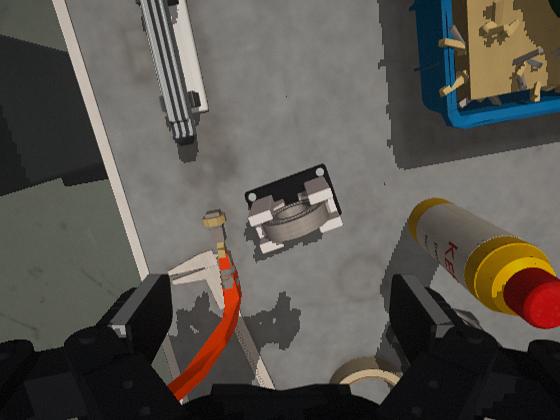

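The cradle sits at (293,210), its foot's back edge running (247,195)–(325,167), so it is yawed about 20° in the image. The can cap is at (535,297) and the hose end at (225,270). The bar tip shows at (183,137). I'll zoom in on the cradle.

```bash
python3 - <<'E'
import cv2
im=cv2.imread("pics/raw_w2.png")[155:265,235:355]
cv2.imwrite("pics/c2.png",cv2.resize(im,None,fx=5,fy=5,interpolation=cv2.INTER_CUBIC))
E
```

```text
(no output)
```

View pics/c2.png

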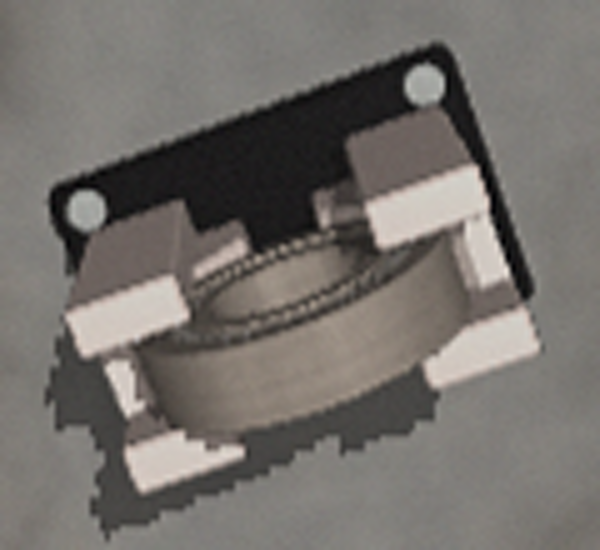

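The zoom shows the four white cheek tops. The inner corners of the +y pair are at (185,278) and (370,205), those of the -y pair at about (245,455) and (432,390), all in crop pixels.

```bash
python3 - <<'E'
from h import *
import pickle;p=pickle.load(open("pw2.pkl","rb"))
f=lambda a,z=.072:onz(p,235+(a[0]-2)/5,155+(a[1]-2)/5,z)
A,B,C,D=map(f,[(185,278),(370,205),(245,455),(432,390)])
print(*(x.round(4) for x in(A,B,C,D)))
print("len",[np.linalg.norm(a-b).round(4) for a,b in((A,B),(C,D),(A,C),(B,D))],"ctr",((A+B+C+D)/4).round(4))
ang=lambda a,b:np.degrees(np.arctan2(b[1]-a[1],b[0]-a[0]))
print("ang",ang(A,B),ang(C,D),ang(C,A)-90,ang(D,B)-90)
L,R=f((67,320)),f((480,165));L2,R2=f((82,357)),f((488,200));print("outer",L,R,ang(L,R),(L+R)/2,(A+B)/2, ang(L2,R2))
E1=[f((55,195),0.0),f((440,45),0.0)]
print("foot",E1,ang(*E1), [f(x,.0) for x in((85,210),(425,85),(530,295))])
# foot edge & holes with thickness guess 6mm
F=[f(x,.008) for x in((85,210),(425,85))];print(F,ang(*F),(F[0]+F[1])/2,np.linalg.norm(F[0]-F[1]))
# bar tip
for uv in[(183,137)]:print("tip",onz(p,*uv,.034))
plan([.50,.20,.30],Rt(90))
E
```

```text
[ 0.4961 -0.1599  0.072 ] [ 0.5313 -0.1526  0.072 ] [ 0.5006 -0.1956  0.072 ] [ 0.5369 -0.1893  0.072 ]
len [np.float64(0.036), np.float64(0.0368), np.float64(0.036), np.float64(0.0371)] ctr [ 0.5162 -0.1744  0.072 ]
ang 11.680607244768806 9.848746334991022 7.206838007959519 8.618605493347573
outer [ 0.47338073 -0.16378585  0.072     ] [ 0.55179474 -0.14898369  0.072     ] 10.689895366316096 [ 0.51258773 -0.15638477  0.072     ] [ 0.51370881 -0.1562637   0.072     ] 11.402687332460546
foot [array([ 0.46606827, -0.15528434,  0.        ]), array([ 0.55404576, -0.13815875,  0.        ])] 11.015374932415005 [array([ 0.47184698, -0.15979052,  0.        ]), array([ 0.54955391, -0.14610088,  0.        ]), array([ 0.56524189, -0.19687474,  0.        ])]
[array([ 0.47284534, -0.15805638,  0.008     ]), array([ 0.54897842, -0.14464402,  0.008     ])] 9.991279011583133 [ 0.51091188 -0.1513502   0.008     ] 0.07730547508957201
tip [ 0.42327742 -0.0828324   0.034     ]
rot [ -0.05  -0.03 -10.4 ] shift cm [33.53 -7.   -3.05]
```

```bash
python3 -m inch '[[0,0,0,5,-1,-0.5,1],[0,0,-2,10,-2,-1,1],[0,0,-4,15,-3.5,-2,1],[0,0,-6,20,-4.5,-3,1],[0,0,-8,25,-5.5,-3,1]]';python3 -m inch '[[0,0,-2,5,-1,0,1],[0,0,-2,10,-2,0,1],[0,0,-2,13.5,-2.4,0,1],[0,0,-2,13.5,-2.4,0,1],[0,0,-2,13.5,-2.4,0,1]]'; python3 - <<'E'
from h import *
p=bot.camera_params("wrist");import pickle;pickle.dump(p,open("pw3.pkl","wb"))
save("wrist","w3.png",1)
im=cv2.imread("pics/raw_w3.png")
print(p["origin"],bot.state()["joint_vel"].round(3))
c=proj(p,(.5,.28,.1)).astype(int);print(c)
x0,y0=max(c[0]-130,0),max(c[1]-100,0);print(x0,y0)
cv2.imwrite("pics/c3.png",cv2.resize(im[y0:y0+200,x0:x0+266],None,fx=3,fy=3,interpolation=cv2.INTER_CUBIC))
E
```

```text
t: 2.85
tool_pos: [0.4989, 0.1076, 0.3019]
orientation: [[0.039, 0.999, 0.004], [0.999, -0.039, 0.001], [0.001, 0.004, -1.0]]
wrist_force: [1.9, 0.2, -0.9]
gripper_width: 0.999
finger_force: 0.0
t: 3.35
tool_pos: [0.4807, 0.2418, 0.3]
orientation: [[0.005, 1.0, 0.0], [1.0, -0.005, 0.0], [0.0, 0.0, -1.0]]
wrist_force: [1.0, -1.0, -0.3]
gripper_width: 0.997
finger_force: 0.0
[0.48042716 0.31184998 0.42625119] [-0.03  -0.008  0.005 -0.001  0.002  0.005]
[303 145]
173 45
```

View pics/c3.png

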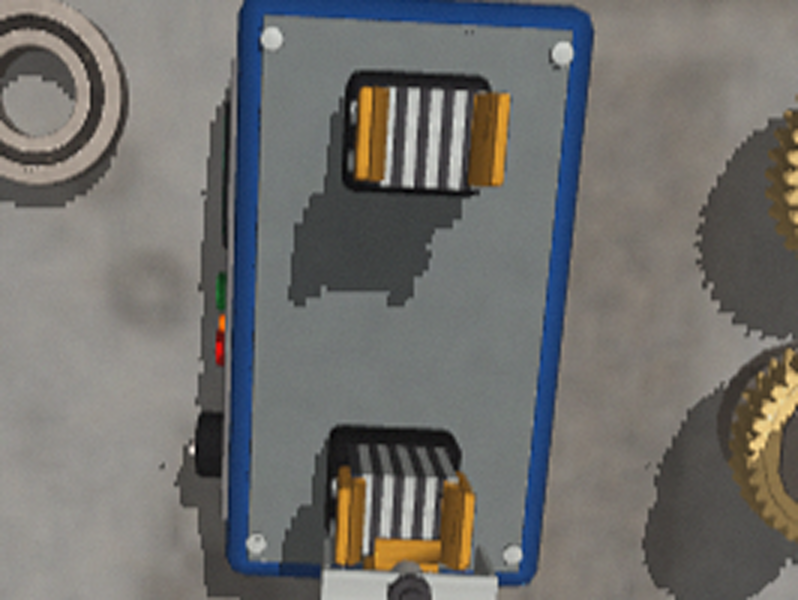

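The heater view shows the near pole (crop 428,138) with its brass cheeks. The far pole under its bridge is near crop (400,520), and the four lid screws are at (272,38), (562,53), (257,545) and (512,553). The spare bearing is at the top left and the wheels are on the right.

```bash
python3 - <<'E'
from h import *
import pickle;p=pickle.load(open("pw3.pkl","rb"))
f=lambda a,z:onz(p,173+(a[0]-1)/3,45+(a[1]-1)/3,z)
S=[f(x,.065) for x in((272,38),(562,53),(512,553),(257,545))]
for s in S:print(s.round(4))
print("ctr",np.mean(S,0).round(4))
ang=lambda a,b:np.degrees(np.arctan2(b[1]-a[1],b[0]-a[0]))
print(ang(S[3],S[0])-90,ang(S[2],S[1])-90,ang(S[0],S[1]),ang(S[3],S[2]))
for n,a,b in(("near top edge",(388,87),(472,91)),("near bot edge",(383,186),(466,190)),("far bot",(362,550),(440,550))):
    A,B=f(a,.125),f(b,.125);print(n,A.round(4),B.round(4),((A+B)/2).round(4),ang(A,B))
A,B=f((372,87),.137),f((500,92),.137);print("brass near",A,B)
A,B=f((358,88),.137),f((510,93),.137);print("brass near outer",A,B,(A+B)/2)
A,B=f((358,180),.137),f((503,187),.137);print("brass near outer lo",A,B,(A+B)/2)
im=cv2.imread("pics/raw_w3.png");h=cv2.cvtColor(im,cv2.COLOR_BGR2HSV)
m=((h[...,0]>100)&(h[...,0]<125)&(h[...,1]>140)&(h[...,2]>60)).astype(np.uint8)
n,l,st,c=cv2.connectedComponentsWithStats(m);i=1+st[1:,4].argmax();v,u=np.nonzero(l==i)
for r in(60,80,120,160,190,210):
    x=u[v==r];print(r,x.min(),x.max())
E
```

```text
[0.4651 0.3563 0.065 ]
[0.5531 0.3517 0.065 ]
[0.5446 0.1919 0.065 ]
[0.4571 0.1952 0.065 ]
ctr [0.505  0.2738 0.065 ]
-2.8164613705112913 -3.0121746782936896 -3.0106687759719017 -2.1454254910706028
near top edge [0.497  0.3372 0.125 ] [0.5185 0.3361 0.125 ] [0.5078 0.3367 0.125 ] -2.817931109271641
near bot edge [0.496  0.3129 0.125 ] [0.5177 0.3118 0.125 ] [0.5069 0.3124 0.125 ] -2.9088905723253027
far bot [0.491  0.2129 0.125 ] [0.5133 0.2128 0.125 ] [0.5022 0.2129 0.125 ] -0.25701152946635103
brass near [0.49243664 0.33619128 0.137     ] [0.52385222 0.33489673 0.137     ]
brass near outer [0.48900638 0.33597698 0.137     ] [0.52631548 0.33465496 0.137     ] [0.50766093 0.33531597 0.137     ]
brass near outer lo [0.48909502 0.31434894 0.137     ] [0.5254874  0.31249872 0.137     ] [0.50729121 0.31342383 0.137     ]
60 253 369
80 253 367
120 252 363
160 251 358
190 250 355
210 249 353
```

```bash
python3 -m inch '[[0,0,1.7,-4.5,-1.7,0,1],[0,0,1.7,-9,-3.4,0,1],[0,0,1.7,-13,-5.05,2,1],[0,0,1.7,-14.15,-5.05,6.5,1],[0,0,1.7,-14.15,-5.05,11,1]]';python3 -m inch '[[0,0,0,0,0,4.5,1],[0,0,0,0,0,7,1],[0,0,0,0,0,7,1]]';  python3 -c "
from h import *
plan([.4295,.1005,.032],Rt(88))
save('wrist','w4.png')
p=bot.camera_params('wrist');print([proj(p,x).round(0) for x in((.4295,.1005,.046),(.4285,.0705,.047),(.4305,.1305,.046))])
im=cv2.imread('pics/raw_w4.png');h=cv2.cvtColor(im,cv2.COLOR_BGR2HSV)
red=((h[...,0]<8)|(h[...,0]>172))&(h[...,1]>150)&(h[...,2]>60)
red=red[:330,200:400]
v,u=np.nonzero(red);u+=200;print(u.min(),u.max(),v.min(),v.max(),onz(p,u.mean(),v.mean(),.047))
"
```

```text
t: 3.9
tool_pos: [0.4298, 0.0967, 0.19]
orientation: [[0.043, 0.999, 0.005], [0.999, -0.043, 0.0], [0.0, 0.005, -1.0]]
wrist_force: [0.3, 0.9, -1.6]
gripper_width: 1.004
finger_force: 0.0
t: 4.2
tool_pos: [0.4274, 0.0981, 0.1164]
orientation: [[0.04, 0.999, -0.007], [0.999, -0.04, -0.001], [-0.001, -0.007, -1.0]]
wrist_force: [-0.3, -0.2, 0.3]
gripper_width: 1.004
finger_force: 0.0
rot [-0.39  0.07 -0.29] shift cm [0.26 0.26 8.43]
[array([283., 232.]), array([283., 281.]), array([282., 180.])]
265 308 279 289 [0.43031612 0.06742334 0.047     ]
```

```bash
python3 -m inch '[[0,0,0,0.1,0.3,4,1],[0,0,0,0.1,0.3,6.5,1],[0,0,0,0.1,0.3,8.4,1],[0,0,0,0.1,0.3,8.4,1],[0,0,0,0.1,0.3,8.4,1]]';python3 -m inch '[[0,0,0,0,0,0,-0.2],[0,0,0,0,0,0,-0.5],[0,0,0,0,0,0,-1],[0,0,0,0,0,0,-1],[0,0,0,0,0,0,-1]]' 100; python3 -m inch '[[0,0,0,0,0,0,-1],[0,0,0,0,0,0,-1],[0,0,0,0,0,0,-1]]'; python3 -c "
from h import *
plan([.43,.0995,.032],Rt(88))"
```

```text
t: 4.75
tool_pos: [0.4341, 0.1002, 0.038]
orientation: [[0.039, 0.999, 0.003], [0.999, -0.039, 0.001], [0.001, 0.003, -1.0]]
wrist_force: [0.1, 0.0, -0.2]
gripper_width: 1.0
finger_force: 0.0
t: 5.25
tool_pos: [0.4327, 0.1003, 0.0363]
orientation: [[0.039, 0.999, 0.0], [0.999, -0.039, 0.0], [0.0, 0.0, -1.0]]
wrist_force: [-2.4, 0.9, 4.2]
gripper_width: 0.264
finger_force: 97.6
t: 5.55
tool_pos: [0.4328, 0.1003, 0.0362]
orientation: [[0.039, 0.999, 0.0], [0.999, -0.039, 0.0], [0.0, 0.0, -1.0]]
wrist_force: [-3.0, 0.5, 5.6]
gripper_width: 0.261
finger_force: 97.7
rot [ 0.01 -0.   -0.23] shift cm [-0.09 -0.27  0.42]
```

```bash
python3 -m inch '[[0,0,0,0,0,-1,-1],[0,0,0,0,0,-2.5,-1],[0,0,0,0,0,-4.5,-1],[0,0,0,0,0,-6,-1],[0,0,0,0,0,-6,-1]]' 120; python3 -m inch '[[0,0,0,0,0,0,-1],[0,0,0,0,0,0,-1]]'; python3 - <<'E'
from h import *
p=bot.camera_params('wrist');s=bot.state();print(s["tool_pos"],s["wrist_torque"],s["wrist_force"])
save('wrist','w5.png')
im=cv2.imread('pics/raw_w5.png');h=cv2.cvtColor(im,cv2.COLOR_BGR2HSV)
red=((h[...,0]<8)|(h[...,0]>172))&(h[...,1]>150)&(h[...,2]>60)
n,l,st,c=cv2.connectedComponentsWithStats(red.astype(np.uint8))
for i in range(1,n):
    if st[i,4]>30:print(st[i],c[i],(s["orientation"].T@(onz(p,*c[i],s["tool_pos"][2]-.002+.013)-s["tool_pos"])).round(4))
save('side','s5.png',4,(250,190,390,310))
C=np.array([.5163,-.1748,.0642]);y=np.array([-.1736,.9848,0]);plan(C+.238*y+[0,0,.03],Rt(100))
E
```

```text
t: 6.05
tool_pos: [0.4339, 0.1004, 0.098]
orientation: [[0.039, 0.999, 0.004], [0.999, -0.039, 0.001], [0.001, 0.004, -1.0]]
wrist_force: [0.1, 0.5, -1.7]
gripper_width: 0.256
finger_force: 118.8
t: 6.25
tool_pos: [0.432, 0.1001, 0.0946]
orientation: [[0.039, 0.999, -0.002], [0.999, -0.039, -0.0], [-0.0, -0.002, -1.0]]
wrist_force: [-0.7, -0.2, -2.0]
gripper_width: 0.26
finger_force: 118.8
[0.4319986  0.10014114 0.0946328 ] [ 0.16214154  0.00264881 -0.01681429] [-0.74733894 -0.18035279 -1.9919797 ]
[262 385  40   5 105] [280.92380952 387.        ] [-0.0306 -0.0004 -0.011 ]
rot [ -0.11   0.   -12.22] shift cm [-3.89  4.44  0.05]
```

View pics/w5.png

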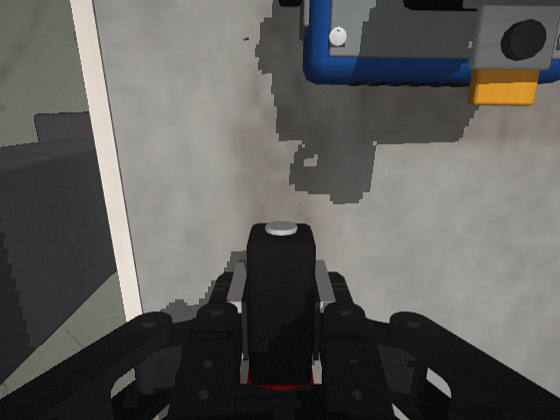

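The wrist view shows the grip held squarely between the pads, with its end button at (281,229) and the red collar at (281,387), so the grip is centred on the TCP. The heater is at the top right. Moving to the stand-off in front of the bore.

```bash
python3 -m inch '[[0,0,-2.5,-1,1,0,-1],[0,0,-5,-2,2,0,-1],[0,0,-8,-3,3.5,0,-1],[0,0,-12.2,-3.9,4.4,0,-1],[0,0,-12.2,-3.9,4.4,0,-1]]'; python3 -m inch '[[0,0,0,0,0,1.5,-1],[0,0,0,0,0,3,-1],[0,0,0,0,0,3,-1],[0,0,0,0,0,3,-1],[0,0,0,0,0,3,-1]]'; python3 - <<'E'
from h import *
s=bot.state();print(s["tool_pos"],s["wrist_torque"],s["wrist_force"])
C=np.array([.5163,-.1748,.0642]);y=np.array([-.1736,.9848,0]);plan(C+.238*y,Rt(100))
save('side','s6.png')
p=bot.camera_params('side');T=s["tool_pos"]-s["orientation"][:,0]*.188-[0,0,.0022]
print("exp tip",T,proj(p,T),"grip end",proj(p,T+s["orientation"][:,0]*.218))
save('scene','q6.png')
p=bot.camera_params('scene');print("scene tip",proj(p,T),"collar",proj(p,T+s["orientation"][:,0]*.158),"bore",proj(p,C-[0,0,.0022]))
E
```

```text
t: 6.85
tool_pos: [0.4755, 0.0587, 0.0951]
orientation: [[-0.173, 0.985, -0.001], [0.985, 0.173, -0.0], [-0.0, -0.001, -1.0]]
wrist_force: [-0.6, 0.5, -2.2]
gripper_width: 0.259
finger_force: 118.7
t: 7.35
tool_pos: [0.4754, 0.0598, 0.0666]
orientation: [[-0.173, 0.985, 0.001], [0.985, 0.173, 0.0], [-0.0, 0.001, -1.0]]
wrist_force: [0.2, -0.1, -1.4]
gripper_width: 0.255
finger_force: 118.7
[0.4754232  0.05977317 0.06659356] [0.09924562 0.02082645 0.00356929] [ 0.19136367 -0.12058599 -1.43731857]
rot [ 0.07  0.   -0.04] shift cm [-0.01 -0.05  0.24]
exp tip [ 0.507929   -0.12539533  0.06439712] [288.05220099 206.63949618] grip end [297.18221696 235.40871305]
scene tip [309.3699178  247.55987475] collar [262.13341931 220.07734158] bore [325.63047346 257.92355457]
```

```bash
python3 - <<'E'
import cv2,numpy as np
a=cv2.imread("pics/raw_q6.png")[212:292,286:366];b=cv2.imread("pics/raw_s6.png")[172:252,250:330]
cv2.imwrite("pics/m6.png",np.hstack([cv2.resize(x,(400,400),interpolation=cv2.INTER_CUBIC) for x in(a,b)]))
E
```

```text
(no output)
```

View pics/m6.png

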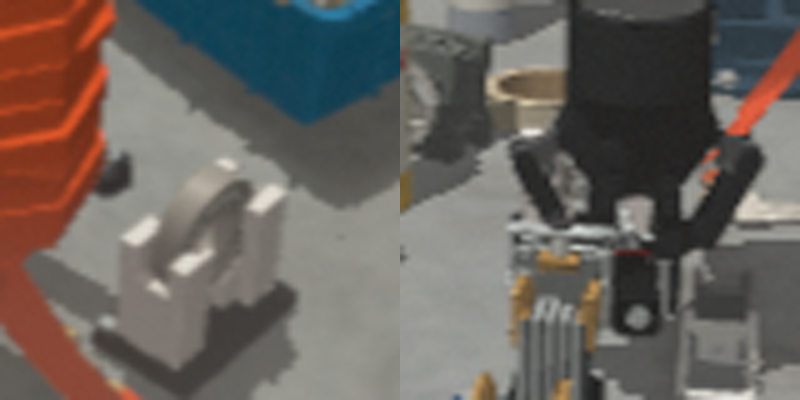

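The scene half shows the dark tip face at about (309.6,246.4), within 1 px of the expected tip, so the bar is level. The four cheek tops average about (327.3,254.7). I'll check that against the cradle estimate.

```bash
python3 - <<'E'
from h import *
p=bot.camera_params('scene')
print(proj(p,(.5163,-.1748,.072)),onz(p,327.3,254.7,.072),proj(p,(.52,-.1748,.072)))
E
python3 -m inch '[[0,0,0,-0.7,0,0.2,-1],[0,0,0,-1.4,0,0.2,-1],[0,0,0,-2.0,0,0.2,-1],[0,0,0,-2.5,0,0.2,-1],[0,0,0,-2.5,0,0.2,-1]]'; python3 -c "
from h import *
s=bot.state();print(s['tool_pos'],s['wrist_torque'],s['wrist_force'])"
```

```text
[325.93846469 254.76796645] [ 0.51903899 -0.17655691  0.072     ] [327.09614725 254.1369881 ]
t: 7.95
tool_pos: [0.4796, 0.0342, 0.0638]
orientation: [[-0.172, 0.985, 0.0], [0.985, 0.172, -0.0], [-0.0, 0.0, -1.0]]
wrist_force: [0.5, 0.2, -2.1]
gripper_width: 0.255
finger_force: 118.7
[0.47960235 0.03415249 0.06382363] [ 0.09841428 -0.02461781  0.01088908] [ 0.50970234  0.18465319 -2.11461071]
```

```bash
python3 -m inch '[[0,0,0,-0.4,0,0,-1],[0,0,0,-0.8,0,0,-1],[0,0,0,-1.2,0,0,-1],[0,0,0,-1.5,0,0,-1],[0,0,0,-1.5,0,0,-1]]'; python3 -m inch '[[0,0,0,-0.2,0,0,-1],[0,0,0,-0.4,0,0,-1],[0,0,0,-0.6,0,0,-1],[0,0,0,-0.6,0,0,-1]]';  python3 -c "
from h import *
s=bot.state();R=s['orientation'].T
print(s['tool_pos'],R@s['wrist_torque'],R@s['wrist_force'])"
```

```text
t: 8.45
tool_pos: [0.4821, 0.0198, 0.0638]
orientation: [[-0.173, 0.985, 0.0], [0.985, 0.173, 0.0], [0.0, 0.0, -1.0]]
wrist_force: [-0.1, 0.0, -2.7]
gripper_width: 0.257
finger_force: 118.7
t: 8.85
tool_pos: [0.4831, 0.0141, 0.0638]
orientation: [[-0.173, 0.985, 0.0], [0.985, 0.173, 0.0], [0.0, 0.0, -1.0]]
wrist_force: [0.6, -0.7, -2.7]
gripper_width: 0.259
finger_force: 118.8
[0.48313679 0.01407676 0.06378581] [ 0.07886279  0.06452312 -0.00750008] [-0.80877752  0.51311123  2.66912633]
```

```bash
cat > f.py <<'E'
from h import *
s=bot.state();R=s['orientation'].T
print("F",(R@s['wrist_force']).round(2),"T",(R@s['wrist_torque']).round(3),s['tool_pos'].round(4))
E
python3 -m inch '[[0,0,0,-0.2,0,0,-1],[0,0,0,-0.4,0,0,-1],[0,0,0,-0.4,0,0,-1]]' | grep t: ; python3 f.py
python3 -m inch '[[0,0,0,-0.2,0,0,-1],[0,0,0,-0.4,0,0,-1],[0,0,0,-0.4,0,0,-1]]'| grep t: ; python3 f.py
```

```text
t: 9.15
F [-0.38  0.02  2.11] T [-0.013  0.191  0.005] [0.4838 0.0101 0.0638]
t: 9.45
F [-0.34 -0.14  2.1 ] T [-0.092  0.135 -0.019] [0.4845 0.0061 0.0638]
```

```bash

python3 -m inch '[[0,0,0,-0.2,0,0,-1],[0,0,0,-0.4,0,0,-1],[0,0,0,-0.6,0,0,-1],[0,0,0,-0.6,0,0,-1]]' | grep t: ; python3 f.py
python3 -m inch '[[0,0,0,-0.3,0,0,-1],[0,0,0,-0.6,0,0,-1],[0,0,0,-0.9,0,0,-1],[0,0,0,-1.0,0,0,-1],[0,0,0,-1.0,0,0,-1]]'| grep t: ; python3 f.py
```

```text
t: 9.85
F [ 0.9  -0.24  2.29] T [ 0.036  0.154 -0.027] [4.856e-01 2.000e-04 6.380e-02]
t: 10.35
F [0.92 0.12 1.75] T [ 0.047  0.146 -0.074] [ 0.4873 -0.0096  0.0638]
```

```bash

for i in 1 2; do python3 -m inch '[[0,0,0,-0.3,0,0,-1],[0,0,0,-0.6,0,0,-1],[0,0,0,-0.9,0,0,-1],[0,0,0,-1.2,0,0,-1],[0,0,0,-1.2,0,0,-1]]' | grep t: ; python3 f.py; done
```

```text
t: 10.85
F [0.59 1.06 1.83] T [-0.05   0.121  0.007] [ 0.4894 -0.0216  0.0638]
t: 11.35
F [ 0.13 -0.19  2.13] T [0.022 0.143 0.02 ] [ 0.4915 -0.0334  0.0638]
```

```bash

python3 -m inch '[[0,0,0,-0.4,0,0,-1],[0,0,0,-0.8,0,0,-1],[0,0,0,-1.2,0,0,-1],[0,0,0,-1.2,0,0,-1]]' | grep t: ; python3 f.py
python3 -m inch '[[0,0,0,-0.4,0,0,-1],[0,0,0,-0.8,0,0,-1],[0,0,0,-1.0,0,0,-1],[0,0,0,-1.0,0,0,-1],[0,0,0,-1.0,0,0,-1]]' | grep t: ; python3 f.py
# begin a slow lift
python3 -m inch '[[0,0,0,0,0,-0.1,-1],[0,0,0,0,0,-0.2,-1],[0,0,0,0,0,-0.3,-1],[0,0,0,0,0,-0.5,-1],[0,0,0,0,0,-0.5,-1]]' | grep t: ; python3 f.py
```

```text
t: 11.75
F [-0.76 -0.42  2.81] T [ 0.     0.11  -0.001] [ 0.4936 -0.0454  0.0638]
t: 12.25
F [-0.62 -0.18  1.23] T [-0.061  0.217 -0.016] [ 0.4952 -0.0547  0.0637]
t: 12.75
F [-0.58  0.15  4.51] T [-0.003  0.336  0.018] [ 0.4952 -0.0546  0.0689]
```

```bash

python3 -m inch '[[0,0,0,0,0,-0.5,-1],[0,0,0,0,0,-1.2,-1],[0,0,0,0,0,-2,-1],[0,0,0,0,0,-3,-1],[0,0,0,0,0,-4,-1]]' | grep t:
python3 -m inch '[[0,0,0,0,0,-1.2,-1],[0,0,0,0,0,-2.4,-1],[0,0,0,0,0,-3.4,-1],[0,0,0,0,0,-4.2,-1],[0,0,0,0,0,-4.8,-1]]' | grep t:
python3 f.py
python3 - <<'E'
from h import *
p=bot.camera_params("scene");q=bot.camera_params("side")
print("bin",onz(q,290,310,.08),onz(q,100,300,.08),onz(p,245,130,.08),onz(p,155,120,.08),onz(p,195,165,0))
print("post",onz(p,237,115,0),onz(p,250,120,0.))
print("gap pts",onz(p,205,150,0))
plan([.5125,.4211,.225],Rt(87.1))
E
```

```text
t: 13.25
t: 13.75
F [-0.28  0.02  3.64] T [-0.013  0.324 -0.007] [ 0.4953 -0.0547  0.1576]
bin [0.46758343 0.44043232 0.08      ] [0.80249528 0.44598984 0.08      ] [0.71399846 0.44245311 0.08      ] [0.50634778 0.68570008 0.08      ] [0.52786974 0.4645618  0.        ]
post [0.84658004 0.69042451 0.        ] [0.86245069 0.62542432 0.        ]
gap pts [0.60520769 0.52973465 0.        ]
rot [4.000e-02 1.000e-02 1.287e+01] shift cm [46.57  9.93 -6.74]
```

```bash
python3 - <<'E'
from h import *
p=bot.camera_params("scene");q=bot.camera_params("side")
for a in((185,143),(190,147),(180,140)):
  X=tri(ray(p,*a),ray(q,290,310));print(X,proj(p,X),proj(q,X))
E
python3 -m inch '[[0,0,0,0,0,-1,-1],[0,0,0,0.2,0,-2,-1],[0,0,0.5,0.6,0.1,-3,-1],[0,0,1,1.2,0.2,-4,-1],[0,0,1.5,2,0.4,-5,-1]]' | grep t:
python3 f.py; python3 -c "
from h import *
plan([.5125,.4211,.225],Rt(87.1))"
```

```text
[0.47974163 0.4517601  0.09523098] [181.01987399 145.31490681] [282.5910215 305.740115 ]
[0.48346219 0.43489435 0.08551982] [185.07147851 149.88502831] [281.10845965 304.8320875 ]
[0.47537821 0.46650015 0.10308191] [177.19439755 141.61996818] [284.62890496 306.95324742]
t: 14.25
F [ 0.15 -0.01  3.56] T [-0.024  0.297  0.015] [ 0.4957 -0.0338  0.2077]
rot [ 1.000e-02 -1.000e-02  1.132e+01] shift cm [44.75  8.32 -1.72]
```

```bash

python3 -m inch '[[0,0,0.4,1.1,0.2,-0.6,-1],[0,0,0.8,2.4,0.45,-1.0,-1],[0,0,1.2,3.8,0.7,-1.3,-1],[0,0,1.6,5.4,1.0,-1.5,-1],[0,0,2,7,1.3,-1.6,-1]]' | grep t:
python3 -m inch '[[0,0,0.5,1.6,0.25,0,-1],[0,0,1,3.2,0.5,0,-1],[0,0,1.5,4.8,0.75,0,-1],[0,0,2,6.4,1.0,0,-1],[0,0,2.5,8,1.25,0,-1]]' | grep t:
python3 f.py; python3 -c "
from h import *
plan([.5125,.4211,.225],Rt(87.1))"
```

```text
t: 14.75
t: 15.25
F [-0.78  0.15  4.1 ] T [-0.013  0.354  0.052] [0.5014 0.1193 0.2229]
rot [ 0.   -0.02  6.87] shift cm [30.03  3.19 -0.2 ]
```

```bash

python3 -m inch '[[0,0,0.6,1.6,0.15,0,-1],[0,0,1.2,3.2,0.3,0,-1],[0,0,1.8,4.8,0.45,0,-1],[0,0,2.4,6.4,0.6,0,-1],[0,0,3,8,0.75,0,-1]]' | grep t:
python3 -m inch '[[0,0,0.5,1.6,0.1,0,-1],[0,0,1,3.2,0.2,0,-1],[0,0,1.5,4.8,0.3,0,-1],[0,0,2,6.4,0.4,0,-1],[0,0,2.5,8,0.5,0,-1]]' | grep t:
python3 f.py; python3 -c "
from h import *
plan([.5125,.4211,.225],Rt(87.1))"
```

```text
t: 15.75
t: 16.25
F [-0.01  0.43  3.76] T [-0.068  0.332 -0.028] [0.5068 0.2797 0.2228]
rot [-0.   -0.01  1.37] shift cm [14.15  0.2  -0.21]
```

```bash

python3 -m inch '[[0,0,0.4,1.6,0,0,-1],[0,0,0.8,3.2,0,0,-1],[0,0,1.2,4.8,0,0,-1],[0,0,1.4,6.4,0,0,-1],[0,0,1.4,7.9,0.1,0,-1]]' | grep t:
python3 -m inch '[[0,0,0,1.3,0.1,0,-1],[0,0,0,2.4,0.1,0,-1],[0,0,0,3.3,0.1,0,-1],[0,0,0,4,0.1,0,-1],[0,0,0,4.5,0.1,0,-1]]' | grep t:
python3 -m inch '[[0,0,0,0.4,0,0,-1],[0,0,0,0.4,0,0,-1],[0,0,0,0.4,0,0,-1]]' | grep t:
python3 f.py; python3 -c "
from h import *
plan([.5125,.4211,.225],Rt(87.1));save('wrist','w7.png');save('scene','q7.png');save('side','s7.png')
s=bot.state();p=bot.camera_params('scene');q=bot.camera_params('side')
g=s['tool_pos']-[0,0,.0022];x=s['orientation'][:,0]
print([ (proj(p,g-x*a).round(1),proj(q,g-x*a).round(1)) for a in(-.03,.121,.188)])"
```

```text
t: 16.75
t: 17.25
t: 17.55
F [ 0.56 -0.05  4.36] T [-0.009  0.302  0.002] [0.5139 0.4057 0.2228]
rot [ 0.    0.01 -0.04] shift cm [ 1.53 -0.22 -0.22]
[(array([190.2, 106.8]), array([262.8, 232.2])), (array([215.1, 126.5]), array([276.4, 202.1])), (array([227.4, 136.1]), array([280.9, 192. ]))]
```

```bash
python3 - <<'E'
from h import *
s=bot.state();p=bot.camera_params('scene');R=s['orientation'];g=s['tool_pos']-[0,0,.0022]
d=cv2.absdiff(cv2.imread("pics/raw_q7.png"),cv2.imread("pics/raw_q6.png")).max(2)
im=cv2.cvtColor(cv2.imread("pics/raw_q7.png"),cv2.COLOR_BGR2GRAY)
x0,y0,x1,y1=196,112,240,158
for r in range(y0,y1):print(r,''.join('.' if d[r,c]<20 else chr(48+im[r,c]//26) for c in range(x0,x1)))
t=np.linspace(0,2*np.pi,73)
for a in(.113,.129):
    P=np.array([proj(p,g-R[:,0]*a+R[:,1]*.031*np.cos(k)+np.array([0,0,.031*np.sin(k)-.003])) for k in t])
    print(a,"u",P[:,0].min().round(1),P[:,0].max().round(1),"v",P[:,1].min().round(1),P[:,1].max().round(1))
E
```

```text
112 1122223233222222222222222222223343..4..44444
113 1123333332222222222222222222222334444.444444
114 11223333333322222222222222222222233444444444
115 111123.3333333322222333222222222223344444444
116 11111233333333.323444..432222222222344444444
117 111111223.3333.433..4..5433222222223444.....
118 2211111123.3323333.3333333432222222344444444
119 22221111123..3...3.3333333332222222444444444
120 233222211123.....333334433333222222454444444
121 455444.21112.....3344333443..322222454444444
122 45566664212......433333333.....3222454444444
123 555555654.2......43333233.....44433454444444
124 654445544.......33333322......46654454444444
125 65555664........3333333........5776544444444
126 545566765.......3223433........5777764444444
127 444455554.......32123..........5777764444444
128 555444444......322112.3..2....46777764444333
129 665444444......3211112..3.....56777765433222
130 666566544......332211112.3.....5765543322222
131 5655666444.....33.3211112......4543322222222
132 6555654564......33..211112....34.22222222222
133 55544.4564......33...21111222222212222222222
134 55443345554.......
[... 521 characters left out ...]
2222222222222222233.222222222222222222222222
146 2222222222222222.3333.2222222222222222222222
147 22222222.222222223333.2222222222222222222222
148 2222222233222222.233322222222222222222222222
149 .2222222333.2333..23322222222222222222222222
150 ...2222....333..3..22222222222222222222222..
151 .................3.....22222222222222223....
152 .............33332.....22222222222223.......
153 ..............2........222222222222...444...
154 .......................22222222222...676643.
155 ...........................2................
156 .............................3332...........
157 ..........................3334443.........3.
0.113 u 203.8 223.5 v 115.8 136.7
0.129 u 206.6 226.4 v 118.0 139.0
```

```bash

python3 -m inch '[[0,0,0,0.5,-0.1,0,-1],[0,0,0,1.1,-0.2,0,-1],[0,0,0,1.5,-0.2,0,-1],[0,0,0,1.5,-0.2,1,-1],[0,0,0,1.5,-0.2,2,-1]]' | grep t:
python3 -m inch '[[0,0,0,0,0,1.3,-1],[0,0,0,0,0,2.4,-1],[0,0,0,0,0,3.3,-1],[0,0,0,0,0,3.6,-1],[0,0,0,0,0,3.6,-1]]' | grep t:
python3 f.py; python3 -c "
from h import *
plan([.5125,.4211,.1367],Rt(87.1));plan([.4945,.2049,.1367],Rt(87.1))"
```

```text
t: 18.2
t: 18.7
F [0.24 0.12 3.81] T [ 0.014  0.381 -0.021] [0.5125 0.4209 0.1661]
rot [-0.04  0.03 -0.03] shift cm [0.03 0.01 2.94]
rot [-0.04  0.03 -0.03] shift cm [-21.66  -0.69   2.96]
```

Now lower in small steps, watching forces.

```bash

python3 -m inch '[[0,0,0,0,0,0.3,-1],[0,0,0,0,0,0.6,-1],[0,0,0,0,0,0.8,-1],[0,0,0,0,0,0.8,-1]]' | grep t:
python3 f.py; 
python3 -m inch '[[0,0,0,0,0,0.2,-1],[0,0,0,0,0,0.4,-1],[0,0,0,0,0,0.6,-1],[0,0,0,0,0,0.6,-1]]' | grep t:
python3 f.py
```

```text
t: 19.1
F [-0.52  0.06  3.51] T [ 0.051  0.378 -0.021] [0.5125 0.421  0.1585]
t: 19.5
F [-0.59 -0.89  3.85] T [ 0.064  0.342 -0.027] [0.5124 0.4209 0.1523]
```

```bash

python3 -m inch '[[0,0,0,0,0,0.2,-1],[0,0,0,0,0,0.4,-1],[0,0,0,0,0,0.5,-1],[0,0,0,0,0,0.5,-1]]' | grep t:
python3 f.py
```

```text
t: 19.9
F [-0.03 -0.29  4.1 ] T [-0.027  0.351  0.029] [0.5125 0.421  0.1475]
```

```bash

python3 -m inch '[[0,0,0,0,0,0.2,-1],[0,0,0,0,0,0.4,-1],[0,0,0,0,0,0.6,-1],[0,0,0,0,0,0.6,-1]]' | grep t:
python3 f.py
python3 -m inch '[[0,0,0,0,0,0.15,-1],[0,0,0,0,0,0.3,-1],[0,0,0,0,0,0.3,-1]]' | grep t:
python3 f.py
```

```text
t: 20.3
F [-0.15  0.47  3.57] T [0.023 0.251 0.022] [0.5124 0.421  0.1412]
t: 20.6
F [-0.07 -0.22  4.45] T [0.051 0.342 0.053] [0.5125 0.421  0.1385]
```

```bash

for i in 1 2; do python3 -m inch '[[0,0,0,0,0,0.05,-1],[0,0,0,0,0,0.1,-1],[0,0,0,0,0,0.1,-1]]' | grep t:
python3 f.py; done
```

```text
t: 20.9
F [ 0.36 -0.4   3.63] T [ 0.015  0.328 -0.036] [0.5126 0.4211 0.1378]
t: 21.2
F [-0.14 -0.58  1.08] T [0.061 0.112 0.052] [0.5126 0.4211 0.1372]
```

```bash

python3 -m inch '[[0,0,0,-0.1,0,0,-1],[0,0,0,-0.3,0,0,-1],[0,0,0,-0.5,0,0,-1],[0,0,0,-0.5,0,0,-1]]' | grep t:
python3 f.py
for i in 1 2 3; do python3 -m inch '[[0,0,0,-0.1,0,0,-1],[0,0,0,-0.2,0,0,-1],[0,0,0,-0.2,0,0,-1]]' | grep t:
python3 f.py; done
```

```text
t: 21.6
F [-0.28  0.22  1.72] T [0.022 0.178 0.026] [0.5125 0.4158 0.1371]
t: 21.9
F [ 2.7   0.57 -0.66] T [-0.01   0.217 -0.013] [0.5123 0.4141 0.1371]
t: 22.2
F [ 1.86  0.23 -0.86] T [-0.016  0.305  0.046] [0.5122 0.412  0.137 ]
t: 22.5
F [ 1.87  0.45 -2.03] T [-0.021  0.295 -0.019] [0.5121 0.41   0.137 ]
```

```bash

for i in 1 2 3 4 5; do python3 -m inch '[[0,0,0,-0.05,0,0,-1],[0,0,0,-0.1,0,0,-1],[0,0,0,-0.1,0,0,-1]]' | grep t:
python3 f.py; done
```

```text
t: 22.8
F [ 2.33  0.14 -2.61] T [ 0.026  0.343 -0.012] [0.512  0.4091 0.1369]
t: 23.1
F [ 3.12  0.44 -2.81] T [-0.013  0.373  0.047] [0.5119 0.4081 0.1369]
t: 23.4
F [ 2.09  0.24 -3.46] T [-0.     0.348 -0.02 ] [0.5119 0.4071 0.1369]
t: 23.7
F [ 2.38  0.1  -3.63] T [-0.055  0.376 -0.037] [0.5119 0.4061 0.1369]
t: 24.0
F [ 2.81  0.3  -3.35] T [-0.045  0.372 -0.035] [0.5118 0.405  0.1369]
```

```bash

for i in 1 2 3 4 5 6 7 8 9; do python3 -m inch '[[0,0,0,-0.05,0,0,-1],[0,0,0,-0.1,0,0,-1],[0,0,0,-0.1,0,0,-1]]' | grep t:
python3 f.py; done
```

```text
t: 24.3
F [ 4.73  0.16 -2.88] T [-0.036  0.718  0.006] [0.5117 0.4043 0.137 ]
t: 24.6
F [ 5.82  0.7  -3.85] T [ 0.002  0.966 -0.059] [0.5117 0.4037 0.1372]
t: 24.9
F [ 6.57  0.25 -3.95] T [-0.012  1.106 -0.04 ] [0.5116 0.4028 0.1372]
t: 25.2
F [ 6.81 -0.25 -3.68] T [-0.019  1.186 -0.027] [0.5115 0.4019 0.1373]
t: 25.5
F [ 6.67  0.3  -4.37] T [-0.002  1.209 -0.047] [0.5115 0.4009 0.1373]
t: 25.8
F [ 8.21  0.86 -3.25] T [ 0.007  1.28  -0.012] [0.5114 0.4    0.1373]
t: 26.1
F [ 6.32  0.4  -4.98] T [9.500e-02 1.137e+00 1.000e-03] [0.5114 0.3988 0.1373]
t: 26.4
F [ 6.11 -0.66 -4.35] T [ 0.03   1.074 -0.052] [0.5114 0.3977 0.1373]
t: 26.7
F [ 6.81 -0.14 -4.79] T [ 0.07  1.06 -0.04] [0.5113 0.3967 0.1373]
```

```bash

for i in 1 2 3 4; do python3 -m inch '[[0,0,0,-0.05,0,0,-1],[0,0,0,-0.1,0,0,-1],[0,0,0,-0.1,0,0,-1]]' | grep t:
python3 f.py; done
```

```text
t: 27.0
F [ 5.74 -0.22 -4.19] T [ 0.023  1.078 -0.004] [0.5113 0.3957 0.1373]
t: 27.3
F [ 6.92 -0.75 -3.85] T [0.011 1.075 0.01 ] [0.5112 0.3947 0.1373]
t: 27.6
F [ 7.19 -0.   -4.57] T [ 0.016  1.017 -0.024] [0.5112 0.3937 0.1373]
t: 27.9
F [ 5.84 -0.24 -4.27] T [-0.007  1.053  0.045] [0.5111 0.3927 0.1373]
```

```bash

python3 -m inch '[[0,0,0,0,0,-0.04,-1],[0,0,0,0,0,-0.04,-1]]' | grep t: ; python3 f.py
for i in 1 2 3; do python3 -m inch '[[0,0,0,-0.05,0,0,-1],[0,0,0,-0.05,0,0,-1]]' | grep t:
python3 f.py; done
```

```text
t: 28.1
F [ 4.35 -0.16 -3.11] T [-0.063  0.976 -0.12 ] [0.5111 0.3925 0.1373]
t: 28.3
F [ 5.73  0.78 -2.39] T [-0.021  1.042 -0.049] [0.511  0.392  0.1373]
t: 28.5
F [ 6.09 -0.13 -2.83] T [ 0.054  1.047 -0.059] [0.511  0.3915 0.1373]
t: 28.7
F [ 5.7   0.77 -3.24] T [-0.023  0.994 -0.091] [0.511  0.391  0.1373]
```

```bash

for i in 1 2 3 4 5; do python3 -m inch '[[0,0,0,-0.05,0,0,-1],[0,0,0,-0.05,0,0,-1]]' | grep t:
python3 f.py; done
```

```text
t: 28.9
F [ 4.63  0.22 -1.73] T [ 0.058  0.419 -0.03 ] [0.5109 0.3899 0.137 ]
t: 29.1
F [ 2.47 -0.37 -2.77] T [0.003 0.488 0.006] [0.511  0.3894 0.137 ]
t: 29.3
F [ 3.18  0.16 -2.45] T [ 0.008  0.43  -0.043] [0.5109 0.389  0.1371]
t: 29.5
F [ 5.22  0.34 -0.72] T [-0.082  0.754 -0.014] [0.5109 0.3889 0.1371]
t: 29.7
F [ 7.99  0.99 -0.66] T [-0.221  1.201  0.031] [0.5108 0.3889 0.1371]
```

The catch dropped at y=0.390 and the stop came at 0.389. I'll relieve the push, then open the gripper.

```bash

python3 -m inch '[[0,0,0,0.05,0,0,-1],[0,0,0,0.1,0,0,-1],[0,0,0,0.1,0,0,-1]]' 60 | grep t: ; python3 f.py
python3 -m inch '[[0,0,0,0.1,0,0,-0.9],[0,0,0,0.1,0,0,-0.8],[0,0,0,0.1,0,0,-0.7],[0,0,0,0.1,0,0,-0.6],[0,0,0,0.1,0,0,-0.4]]' 20 | tail -2 ; python3 f.py
```

```text
t: 30.0
F [ 1.4  -0.85 -3.08] T [ 0.145  0.463 -0.136] [0.5109 0.389  0.1371]
gripper_width: 0.3
finger_force: 0.0
F [ 1.06 -0.    0.9 ] T [ 0.023  0.101 -0.   ] [0.5109 0.3902 0.1368]
```

```bash

python3 -m inch '[[0,0,0,0,0,0,-0.2],[0,0,0,0,0,0,0],[0,0,0,0,0,0,0.2],[0,0,0,0,0,0,0.2],[0,0,0,0,0,0,0.2]]' | tail -2 ; python3 f.py
python3 -m inch '[[0,0,0,0,0,-1,0.2],[0,0,0,0,0,-2.5,0.2],[0,0,0,0,0,-4.5,0.2],[0,0,0,0,0,-6.5,0.2],[0,0,0,0,0,-8,0.2]]' | grep t:
python3 -m inch '[[0,0,0,2.5,0,-2,0.2],[0,0,0,5,0,-4,0.2],[0,0,0,6,0,-5,0.2],[0,0,0,6,0,-5,0.2]]' | grep t:
python3 f.py; python3 - <<'E'
from h import *
save('wrist','w9.png');s=bot.state();p=bot.camera_params('wrist')
im=cv2.imread('pics/raw_w9.png');h=cv2.cvtColor(im,cv2.COLOR_BGR2HSV)
red=((h[...,0]<8)|(h[...,0]>172))&(h[...,1]>150)&(h[...,2]>60)
n,l,st,c=cv2.connectedComponentsWithStats(red.astype(np.uint8))
for i in range(1,n):
    if st[i,4]>20:print(st[i],c[i],onz(p,*c[i],.1475).round(4))
print("expected collar",proj(p,(.5094,.359,.1475)))
save('side','s9.png');save('scene','q9.png')
E
```

```text
gripper_width: 0.6
finger_force: 0.0
F [-1.07  0.98 -0.28] T [-0.005 -0.028  0.027] [0.511  0.3902 0.1372]
t: 31.5
t: 31.9
F [-1.01  0.23  0.6 ] T [-0.003 -0.014  0.031] [0.5141 0.4515 0.2699]
[263 326  34   8 150] [279.60666667 330.51333333] [0.5083 0.3572 0.1475]
expected collar [280.93900127 328.41321977]
```

```bash

python3 -m inch '[[0,0,0,0,0,0,0.2],[0,0,0,0,0,0,0.2],[0,0,0,0,0,0,0.2],[0,0,0,0,0,0,0.2],[0,0,0,0,0,0,0.2]]' | grep t:
python3 - <<'E'
from h import *
save('scene','q10.png')
a=cv2.absdiff(cv2.imread('pics/raw_q9.png'),cv2.imread('pics/raw_q10.png')).max(2)[125:200,190:255]
print("moving px",(a>25).sum());print(bot.sign_off())
E
```

```text
t: 32.55
moving px 0
the job is handed in; nothing more can be done
None
```

I've handed the job in at 32.6 s: by the force readings, the catch dropped just before the bar met the stop and the bearing hangs about midway between the poles, but I had no pictures left to confirm either by eye.

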